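Shim the rocking carousel

ROBOT

A 6-joint arm with a two-finger parallel gripper is mounted at the origin on the work surface. World frame = base frame: x ahead of the robot, y to its left, z up, the work surface at z = 0. Lengths are in m, angles in degrees, forces in N, time in s.
With the tool pointing down it reaches from about 0.3 to 0.825 m from the base axis. Payload 5.4 kg.
Tool frame: the origin (TCP) lies midway between the tips of the shut fingers; the grasp point (between the pads) lies 19 mm behind it; x points along the fingers, y is the direction in which the jaws open and shut, and the axes are right-handed (so a half turn about x gives the same grasp; the last joint's range is limited). The gripper opens to 92 mm and grips with 3 to 60 N. Pads are 20 mm wide; open, the fingers measure 128 mm over their backs; the gripper's body (75 mm by 189 mm) begins 69 mm behind the grasp point.
Start: joints at [65.14, 9.076, 91.501, -0, 79.423, -12.038], TCP at [0.128, 0.561, 0.215] pointing down, gripper open.
Joint ranges: [-166.64, 166.64], [-54.1, 131.32], [10.49, 154.53], [-73.88, 253.88], [9.74, 151.15], [-171.62, 171.62]. Speed limits (degrees/s): [147.25, 147.25, 180, 180, 180, 180].

INTERFACE

Orientations are given as a 3x3 rotation matrix whose columns are the frame's x, y, z axes.
In Python, from station import get_obs, vision, ticket, models gives the robot as it stands.
- The arm moves only by the tool play_rows, never from a script. Its argument "moves" is one flat list of numbers, 7 for each row, row after row: the shift along the tool's x, y, z in m, then the turn, a rotation vector about the tool's x, y, z in degrees, then the finger opening in m, from 0 to 0.0919. In form: [x, y, z, rx, ry, rz, jaw, x, y, z, rx, ry, rz, jaw, ...]. A call has 1 to 8 rows; each row is the pose to reach, as a shift and turn from the pose commanded when the call began, along the tool's axes at that moment; what a row does not reach only later rows make up. A row lasts 1/10 s, in which the tool goes at most 50 mm and 8.59 degrees, less where a joint would pass 70% of its speed; a pose out of reach is approached as far as the arm can. A call with a gripper value outside its range is refused whole. The fingers move at their own pace and stop on an object; "grip_force" is the grip in N (left out, the last holds). Time passes only in rows, so rows that repeat a pose let the fingers close. It gives the time, the measured TCP pose, the force and the opening at its end, in the units of the state.
- get_obs(): the state, without advancing time (a new reading comes with each control period).
- vision.capture(name): name is "scene" or "top" or "wrist"; returns the picture (384x512x3 uint8, red, green, blue); there is no depth.
- vision.camera_info(name): a dict with "mtx" (3x3 intrinsics, pixels), "world_to_cam" (4x4, takes a point from world to camera coordinates); the wrist camera has in their place "tool_from_camera" (4x4, takes a point from camera to tool coordinates, whose origin is the TCP and whose axes are the tool frame's). Camera axes: x right, y up, looking along -z (the intrinsics and any distortion apply to the point x, -y, -z); pixel columns grow to the right and rows downward; lengths in m; the calibration is good to about 2 mm. A picture is of the moment at which its call begins: read the wrist's pose just before it. camera_info takes no time and is no camera call.
- ticket.sign_off(): hands the job in, once; it reports no verdict.
Trained networks look in the newest picture that a camera, given by its name, has taken for a name from the list of things; names that differ only in an ending like _2 or _b are one class to them, and where a whole thing is asked for, a point or a joint stands for the part that bears it (a point fixed in the world has none). Each returns a list of dicts, best first, with "confidence" (0 to 1); they miss things now and then, are a little off and sometimes report something else, mostly with a low value. They report only what shows in the picture. A call takes as long as a camera call. They do not tell look-alikes from the thing itself.
- models.look_for(camera, target): "xyz" ([x, y, z] in m, in world coordinates, good to about 4 mm: the middle of the surface that is visible of it).
The state is a dict: "clock": time; "joints": joint angles; "qvel": joint speeds; "effort": joint torques, N m; "tcp_pos": TCP position; "orientation": TCP orientation; "wrist_force": force on the tool from outside, world axes, zero at the start; "ft_torque": the same for the moment, N m; "finger_gap": finger opening in m.
Only numpy, scipy, OpenCV 4.12 (cv2) and the standard library are available. Lean on these libraries where they do the work, as an engineer would, in place of code of your own. Each camera call takes 0.05 s, during which the arm holds its last target.

TASK

The sample carousel rocks because its foot under the blue pad is too short. Without gripping or lifting the orange wedge, push it along the bench with the fingertips, thin end first, under that foot until the plate is level and firm; then press down firmly on the blue pad to check that the corner no longer dips, and let go, leaving the wedge in place. Leave everything else on the bench undisturbed.

Things in the scene. Friction and masses are not known exactly. Their poses are not given: they have to be found in the camera images.
- stand: Sample carousel on a square steel plate with four feet on a 190 mm square. Origin: on the bench below the short foot (the corner near the robot, on its right); other feet at (190,0), (0,190), (190,190) mm along its x, y; z up. 5 kg, does not slide, only rocks about the diagonal through (190,0) and (0,190). Drive the wedge in along +y, its middle line under the short foot.
- platform (a joint): Rocking angle of the plate, rad: 0 = level (it goes no higher); negative = the short-foot corner hangs low: about -0.042 when left alone unshimmed (springy), -0.08 lowest. Holding the short foot up at level takes about 3 to 5 N; pushing the wedge in under it takes about 4 to 8 N, and at level the wedge jams and the push rises steeply.
- short_foot (a point): Lowest point of the short foot, a black rubber ball end 20 mm across on a steel stem: 11 mm above the bench when the plate is level, about 5 mm when it hangs unshimmed.
- pad_top (a point): Centre of the top face of the round blue pad, 36 mm across and 6 mm high, on the plate's corner over the short foot (6 mm inwards from it along both axes); 49 mm above the bench when level.
- wedge: Loose orange plastic wedge, 110 mm long, 56 mm wide, 60 to 130 g. Origin: middle of its underside; x along its length to the thin end (3 mm thick, x = +55 mm); the thick end (23 mm, upright face) is at x = -55 mm; z up; top one straight ramp, three dark ribs by the thick end. The plate is level when the foot is about 43 mm in from the thin end (12 mm ahead of the origin). The shallow ramp holds when released.
- media_jar: Bystander, leave alone: clear glass jar with a blue lid, 76 mm across, 110 mm tall. Origin at the centre of its underside.
- amber_bottle: Bystander, leave alone: amber glass bottle with a white cap, 56 mm across, 120 mm tall. Origin at the centre of its underside.
- beaker: Bystander, leave alone: clear open beaker, 68 mm across, 85 mm tall. Origin at the centre of its underside.
- cap_jar: Bystander, leave alone: small white jar with a red lid, 56 mm across, 60 mm tall. Origin at the centre of its underside.
- screwdriver: Bystander, leave alone: screwdriver lying on the bench. Origin at the middle of its length, underside.
- spacer: Bystander, leave alone: loose square aluminium block, 40 x 40 x 20 mm, not part of the job. Origin at the centre of its underside.
- tip_box: Bystander, leave alone: green box with a white lid, 120 x 85 mm, 63 mm tall. Origin at the centre of its underside.
- head_top (a point): Centre of the top of the cream domed head (114 mm across) in the middle of the plate, 158 mm above the bench. The plate is 226 x 226 mm, top face 43 mm and underside 35 mm above the bench when level, and overhangs the feet by 18 mm all round. Long feet are 28 mm across.
Things that resemble listed ones, but are neither listed nor needed, are in the scene too. What is meant by the wedge is not pink or purple, and is the larger of those in its own colour.

How it is judged (in metres and radians):
On the way, in this order (a step that is already met when the one before it is completed fails the run):
1. the wedge carries the short foot and the plate is level (value of joint platform above -0.012 rad and contact force between wedge and stand above 1 N and angle between wedge's own z axis and vertical below 0.06 rad), for 0.2 s.
2. the blue pad is pressed by the fingers (over 4 N) and the corner does not dip (contact force between the fingers and stand above 4 N and horizontal distance between the grasp point and pad_top below 0.035 m and height (world z) of the grasp point above 0.045 m and value of joint platform above -0.02 rad and contact force between wedge and stand above 1 N), for 0.2 s.
At the end, for the whole second after the job is handed in: The plate is within 0.012 rad of level (short foot within 1.6 mm of its level height), the wedge lies flat on the bench (within 0.06 rad, not raised 4 mm) at rest and carries more than 1 N of the carousel (all of step 1 and linear speed of wedge below 0.01 m/s and height (world z) of wedge below 0.004 m); the robot touches nothing.
It fails at once if the wedge is lifted off the bench (its middle over 12 mm up) or tipped over 0.35 rad (height (world z) of wedge above 0.012 m or angle between wedge's own z axis and vertical above 0.35 rad).
It fails at once if a bystander is moved over 20 mm (distance of any of media_jar, amber_bottle, beaker, cap_jar, screwdriver, spacer, tip_box from where it was at the start of the episode above 0.02 m).
It also fails if it takes over 67 s, if anything falls off the work surface, if the arm or the gripper's body presses on something with over 40 N, if the wrist force passes 120 N, or if a joint passes its speed limit or range.

## Working session

There is one attempt and no reset: what is moved stays moved. The work goes in short steps, Python scripts to look and compute and a tool call to move; the robot and the scene stay as the last step left them, time stands still between calls to the robot, and variables do not carry over. Pictures are saved under pics/ and viewed, and the job is handed in when it is done.

Besides the shell and the picture viewer there is one more tool, called after "Emit:" as a command line: name --argument value ..., lists and objects as JSON in quotes. play_rows: Moves the arm, as the interface text tells. Its arguments: {"type":"object","properties":{"moves":{"type":"array","items":{"type":"number"}},"grip_force":{"type":"number"}},"required":["moves"]}

```bash
mkdir -p pics; ls; python3 - <<'E'
from station import get_obs, vision, ticket, models
import cv2, json
o=get_obs();print(o)
for n in ["scene","top","wrist"]:
    im=vision.capture(n); cv2.imwrite(f"pics/{n}0.png",im[:,:,::-1]); 
    print(n,vision.camera_info(n))
for n,t in [("top","wedge"),("top","stand"),("top","pad_top"),("top","head_top")]:
    print(n,t,[(r['xyz'],round(r['confidence'],2)) for r in models.look_for(n,t)])
E
```

```text
pics
{'clock': 0.0, 'joints': array([ 6.51391139e+01,  9.11100475e+00,  9.15715001e+01, -5.78453266e-07,
        7.94243039e+01, -1.20380038e+01]), 'qvel': array([ 0.01493012, -0.02988306, -0.06403082, -0.03337017, -0.08566878,
       -0.07837644]), 'effort': array([-2.73676812e-05, -3.85599482e+01, -3.22092998e+01,  6.97364425e-02,
        3.85593914e-02, -1.65259562e-04]), 'tcp_pos': array([0.12736628, 0.56007173, 0.21364096]), 'orientation': array([[-7.83716511e-04,  2.21937210e-01,  9.75060644e-01],
       [-1.69141882e-03,  9.75059255e-01, -2.21938254e-01],
       [-9.99998262e-01, -1.82317259e-03, -3.88781264e-04]]), 'wrist_force': array([0.30679647, 0.35530793, 0.13548218]), 'ft_torque': array([-0.04500975, -0.01534932,  0.04790674]), 'finger_gap': 0.09183015564168945}
scene {'mtx': array([[463.76227604,   0.        , 251.92089403],
       [  0.        , 463.76227604, 192.60147844],
       [  0.        ,   0.        ,   1.        ]]), 'world_to_cam': array([[ 3.16794086e-01,  9.48493538e-01,  1.23141846e-03,
        -2.04520847e-01],
       [-7.80073009e-01,  2.59803133e-01,  
[... 893 characters left out ...]
1.        ]]), 'tool_from_camera': array([[-3.17891934e-04,  2.65176640e-01, -9.64199797e-01,
        -1.70371487e-01],
       [ 9.99999728e-01,  7.25618620e-04, -1.30133548e-04,
        -1.01061421e-03],
       [ 6.65132949e-04, -9.64199576e-01, -2.65176799e-01,
        -7.48607390e-02],
       [ 0.00000000e+00,  0.00000000e+00,  0.00000000e+00,
         1.00000000e+00]])}
top wedge [([0.7604, -0.0789, 0.0117], 0.78), ([0.5743, -0.0886, 0.0137], 0.76), ([0.5208, -0.2307, 0.0096], 0.76), ([0.4125, -0.0286, 0.0166], 0.59)]
top stand [([0.6935, 0.1465, 0.0463], 0.76), ([0.6235, 0.4844, 0.0622], 0.59)]
top pad_top [([0.6965, 0.1437, 0.0417], 0.64)]
top head_top [([0.6925, 0.146, 0.0419], 0.58)]
```

View pics/top0.png

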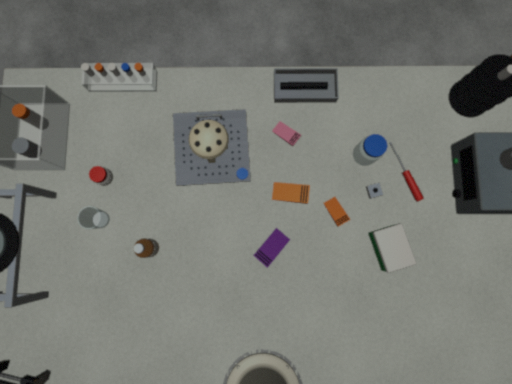

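View pics/scene0.png

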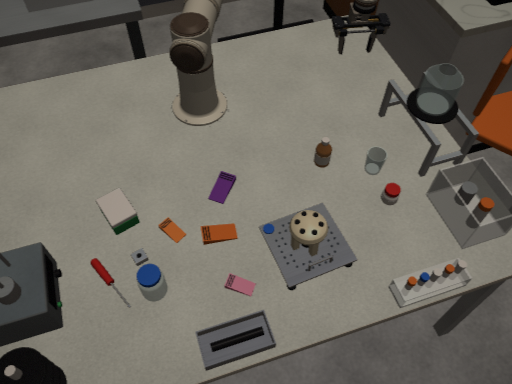

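The orange candidates in the top view are a large one at (290,193) and a small one at (337,211). The pink piece at (287,133) and the purple one at (271,247) are excluded by colour. The larger orange one fits the description, so I'll confirm it with an enlarged crop and measure it.

```bash
cat > h.py <<'E'
import numpy as np, cv2
from station import get_obs, vision, ticket, models
def cam(name,o=None):
    ci=vision.camera_info(name); K=np.array(ci['mtx'])
    if name=='wrist':
        T=np.eye(4); T[:3,:3]=o['orientation']; T[:3,3]=o['tcp_pos']
        c2w=T@np.array(ci['tool_from_camera'])
    else: c2w=np.linalg.inv(np.array(ci['world_to_cam']))
    return K,c2w
def back(uv,z,K,c2w):
    uv=np.atleast_2d(uv).astype(float)
    d=np.stack([(uv[:,0]-K[0,2])/K[0,0],-(uv[:,1]-K[1,2])/K[1,1],-np.ones(len(uv))],1)@c2w[:3,:3].T
    c=c2w[:3,3]; s=(z-c[2])/d[:,2]; return c+d*s[:,None]
def proj(P,K,c2w):
    P=np.atleast_2d(P); q=(P-c2w[:3,3])@c2w[:3,:3]
    return np.stack([K[0,0]*q[:,0]/-q[:,2]+K[0,2],-K[1,1]*q[:,1]/-q[:,2]+K[1,2]],1)
E
python3 - <<'E'
from h import *
im=cv2.imread('pics/top0.png'); 
c=im[95:225,165:355]; cv2.imwrite('pics/top0c.png',cv2.resize(c,None,fx=4,fy=4,interpolation=cv2.INTER_CUBIC))
K,M=cam('top')
hsv=cv2.cvtColor(im,cv2.COLOR_BGR2HSV)
for nm,lo,hi,z in [('or',(5,150,80),(20,255,255),.012),('blue',(100,120,80),(125,255,255),.043)]:
    m=cv2.inRange(hsv,lo,hi); n,l,s,ce=cv2.connectedComponentsWithStats(m)
    for i in range(1,n):
        if s[i,4]>40: print(nm,s[i],ce[i],back(ce[i],z,K,M).round(4), cv2.minAreaRect(np.argwhere(l==i)[:,::-1].astype(np.float32)))
E
```

```text
or [ 12 104  14  14 142] [ 18.68309859 110.14788732] [[0.8448 0.7782 0.012 ]] ((18.70000457763672, 110.10000610351562), (12.969193458557129, 12.074766159057617), 26.56505012512207)
or [273 183  36  20 557] [290.14003591 192.17953321] [[ 0.5769 -0.0872  0.012 ]] ((290.4146423339844, 192.268310546875), (34.45463943481445, 16.56473159790039), 6.34019136428833)
or [325 198  24  27 328] [336.23170732 211.13719512] [[ 0.5183 -0.2262  0.012 ]] ((336.2191162109375, 211.05056762695312), (26.181949615478516, 12.825976371765137), 57.9946174621582)
blue [122  63   7   8  41] [124.87804878  66.53658537] [[0.9753 0.4313 0.043 ]] ((125.00000762939453, 66.5), (6.363960266113281, 6.363961219787598), 45.0)
blue [364 135  23  22 392] [374.92857143 145.1377551 ] [[ 0.7159 -0.3431  0.043 ]] ((375.0000305175781, 145.00001525878906), (21.21320343017578, 21.21320343017578), 45.0)
blue [237 168  11  11  96] [241.95833333 173.14583333] [[0.6307 0.0598 0.043 ]] ((242.0, 173.0), (10.0, 10.0), 90.0)
```

View pics/top0c.png

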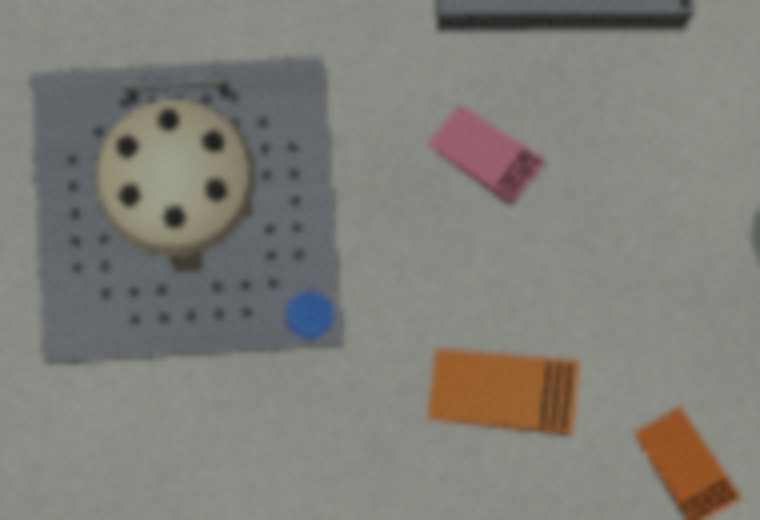

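The crop confirms it. The large orange wedge at (290,193) has its ribs on the right (the -y side) and its thin end towards the stand. The blue pad is at (242,173). Next I'll bring the wrist camera over the area, with the tool yawed to match the stand.

Emit:
play_rows --moves '[-0.036, -0.483, 0.492, -15.9, 0, 0, 0.03, -0.036, -0.483, 0.492, -15.9, 0, 0, 0.03, -0.036, -0.483, 0.492, -15.9, 0, 0, 0.03, -0.036, -0.483, 0.492, -15.9, 0, 0, 0.03, -0.036, -0.483, 0.492, -15.9, 0, 0, 0.03, -0.036, -0.483, 0.492, -15.9, 0, 0, 0.03, -0.036, -0.483, 0.492, -15.9, 0, 0, 0.03, -0.036, -0.483, 0.492, -15.9, 0, 0, 0.03]'

```text
clock: 1.15
tcp_pos: [0.343, 0.2247, 0.2358]
orientation: [[0.001, -0.054, 0.999], [0.0, 0.999, 0.054], [-1.0, 0.0, 0.001]]
wrist_force: [2.2, 0.3, 0.2]
finger_gap: 0.031
```

```bash
cat >> h.py <<'E'
def plan(pos,yaw,o=None):
    "tool shift & turn to reach TCP pos with tool down, tool-y yaw deg"
    from scipy.spatial.transform import Rotation as Ro
    o=o or get_obs(); R=o['orientation']; a=np.radians(yaw)
    Rt=np.array([[0,np.cos(a),np.sin(a)],[0,np.sin(a),-np.cos(a)],[-1,0,0]])
    print('at',o['tcp_pos'].round(4),'yaw',np.degrees(np.arctan2(R[1,1],R[0,1])).round(2),'t',round(o['clock'],2),'F',o['wrist_force'].round(2),'gap',round(o['finger_gap'],4),'j6',round(o['joints'][5],1))
    print('shift',(R.T@(np.array(pos)-o['tcp_pos'])).round(4),'turn',Ro.from_matrix(R.T@Rt).as_rotvec(degrees=True).round(2))
E
python3 -c "
from h import *
plan([.5,-.02,.25],93)"
```

```text
at [0.343  0.2247 0.2358] yaw 93.09 t 1.15 F [2.25 0.32 0.21] gap 0.031 j6 -76.9
shift [-0.0141 -0.2529  0.1436] turn [ 0.09  0.07 -0.02]
```

Emit:
play_rows --moves '[-0.014, -0.253, 0.144, 0, 0, 0, 0.03, -0.014, -0.253, 0.144, 0, 0, 0, 0.03, -0.014, -0.253, 0.144, 0, 0, 0, 0.03, -0.014, -0.253, 0.144, 0, 0, 0, 0.03, -0.014, -0.253, 0.144, 0, 0, 0, 0.03, -0.014, -0.253, 0.144, 0, 0, 0, 0.03, -0.014, -0.253, 0.144, 0, 0, 0, 0.03, -0.014, -0.253, 0.144, 0, 0, 0, 0.03]'

```text
clock: 1.95
tcp_pos: [0.4995, -0.0187, 0.2491]
orientation: [[-0.001, -0.052, 0.999], [0.001, 0.999, 0.052], [-1.0, 0.001, -0.001]]
wrist_force: [-0.3, 0.1, 0.3]
finger_gap: 0.0297
```

```bash
python3 - <<'E'
from h import *
o=get_obs(); im=vision.capture('wrist')[:,:,::-1].copy(); cv2.imwrite('pics/w1.png',im)
plan([.5,-.02,.25],93,o)
K,M=cam('wrist',o)
np.savez('w1.npz',K=K,M=M)
hsv=cv2.cvtColor(im,cv2.COLOR_BGR2HSV)
for nm,lo,hi,z in [('or',(5,150,60),(20,255,255),.012),('blue',(100,120,60),(125,255,255),.043)]:
    m=cv2.inRange(hsv,lo,hi); n,l,s,ce=cv2.connectedComponentsWithStats(m)
    for i in range(1,n):
        if s[i,4]>150: print(nm,s[i],ce[i],back(ce[i],z,K,M).round(4))
cv2.imwrite('pics/w1b.png',cv2.resize(im,(800,600),interpolation=cv2.INTER_CUBIC))
E
```

```text
at [ 0.4995 -0.0187  0.2491] yaw 92.99 t 1.95 F [-0.34  0.14  0.29] gap 0.0297 j6 -109.0
shift [-0.0009 -0.0013  0.0004] turn [-0.01 -0.05 -0.04]
or [  55  135   66   67 1990] [ 89.27135678 168.45025126] [[ 0.5155 -0.2258  0.012 ]]
or [ 152  191   87   49 2691] [193.96989967 214.74284653] [[ 0.5717 -0.0908  0.012 ]]
```

View pics/w1b.png

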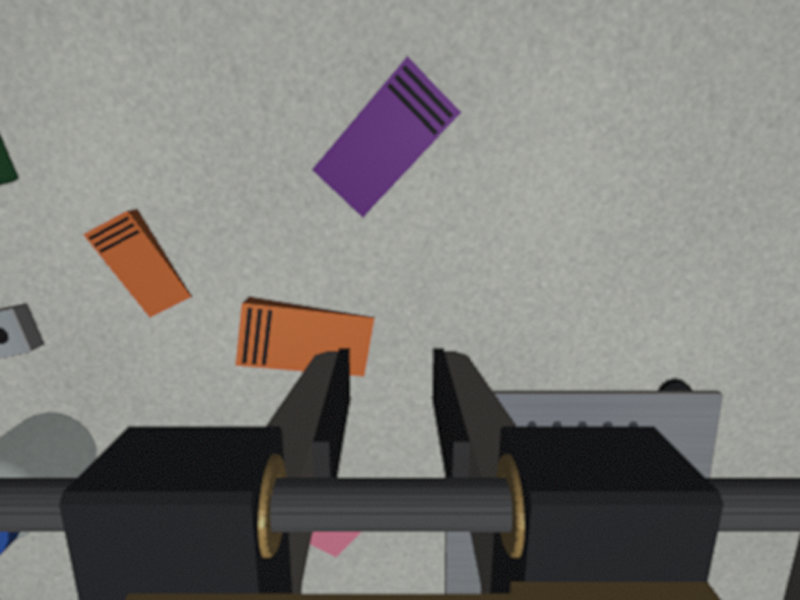

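The wrist view (enlarged 800x600) shows the large orange wedge with corners at about (245,300), (374,318), (366,375) and (236,366). Its ribs are at the left, so its thin end points +y. The near-left foot of the plate is at (675,387). The fingers hide the pad, so I'll shift forward to see both.

Emit:
play_rows --moves '[-0.02, 0, 0.15, 0, 0, 0, 0.03, -0.02, 0, 0.15, 0, 0, 0, 0.03, -0.02, 0, 0.15, 0, 0, 0, 0.03, -0.02, 0, 0.15, 0, 0, 0, 0.03, -0.02, 0, 0.15, 0, 0, 0, 0.03]'

```text
clock: 2.5
tcp_pos: [0.6491, -0.0086, 0.2682]
orientation: [[-0.002, -0.056, 0.998], [0.001, 0.998, 0.056], [-1.0, 0.001, -0.002]]
wrist_force: [-0.3, 0.2, -0.8]
finger_gap: 0.0301
```

```bash
python3 - <<'E'
from h import *
o=get_obs(); im=vision.capture('wrist')[:,:,::-1].copy(); cv2.imwrite('pics/w2.png',im)
plan([.5,-.02,.25],93,o)
K,M=cam('wrist',o)
np.savez('w2.npz',K=K,M=M)
hsv=cv2.cvtColor(im,cv2.COLOR_BGR2HSV)
for nm,lo,hi,z in [('or',(5,150,60),(20,255,255),.012),('blue',(100,120,60),(125,255,255),.043)]:
    m=cv2.inRange(hsv,lo,hi); n,l,s,ce=cv2.connectedComponentsWithStats(m)
    for i in range(1,n):
        if s[i,4]>150: print(nm,s[i],ce[i],back(ce[i],z,K,M).round(4))
cv2.imwrite('pics/w2b.png',cv2.resize(im,(800,600),interpolation=cv2.INTER_CUBIC))
E
```

```text
at [ 0.6491 -0.0086  0.2682] yaw 93.21 t 2.5 F [-0.3  0.2 -0.8] gap 0.0301 j6 -104.6
shift [ 0.0186 -0.003  -0.1494] turn [ 0.21 -0.13 -0.04]
or [  42    4   71   83 2471] [79.16309187 46.19668151] [[ 0.5175 -0.2259  0.012 ]]
or [145  73  14  45 212] [151.14150943  95.36320755] [[ 0.5704 -0.1394  0.012 ]]
or [ 157   75   79   55 2955] [198.11404399 103.04703892] [[ 0.5766 -0.0797  0.012 ]]
blue [292 140  28  28 623] [305.68218299 153.37560193] [[0.629  0.0586 0.043 ]]
```

View pics/w2b.png

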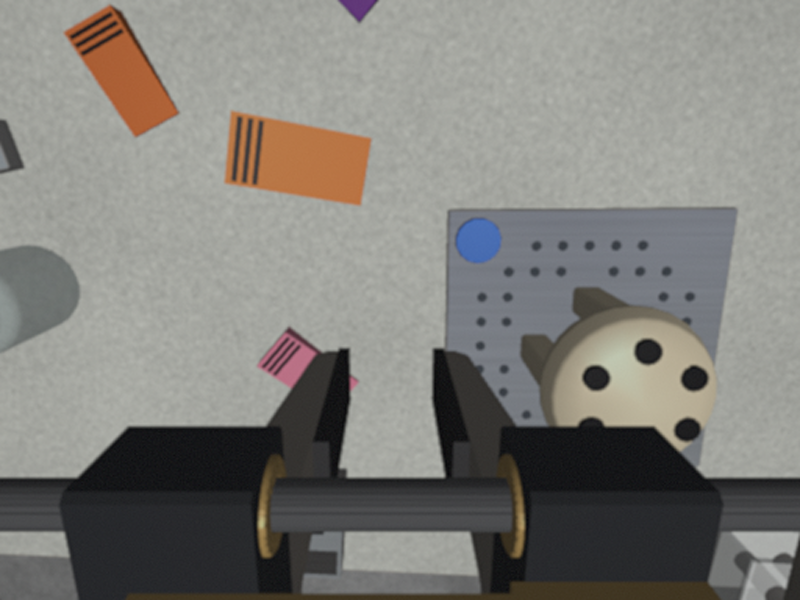

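```bash
python3 - <<'E'
from h import *
d=np.load('w2.npz');K,M=d['K'],d['M']
s=512/800
f=lambda p,z: back(np.array(p)*s,z,K,M)[0].round(4)
a,b=f((232,111),.023),f((225,183),.023); c,e=f((371,138),.003),f((360,205),.003)
print(a,b,c,e, np.linalg.norm((a-b)[:2]),np.linalg.norm((c-e)[:2]),np.linalg.norm((a-c)[:2]),np.linalg.norm((b-e)[:2]))
x=((c+e)-(a+b))/2; print('wedge c',(a+b+c+e)/4,'yaw',np.degrees(np.arctan2(x[1],x[0])))
p,q=f((448,210),.037),f((736,208),.043); print('plate',p,q,np.linalg.norm((q-p)[:2]),np.degrees(np.arctan2(*(q-p)[1::-1])))
r=f((446,355),.0425-.002); print(r, 'edge x yaw',np.degrees(np.arctan2(*(r-p)[1::-1])))
pad=f(np.array((305.7,153.4))/s,.043); print('pad',pad)
for th in (2,3,4):
  t=np.radians(th); ux=np.array([np.cos(t),np.sin(t)]);uy=np.array([-np.sin(t),np.cos(t)])
  print(th,'foot from pad',pad[:2]-.006*(ux+uy),'from corner',p[:2]+.018*(ux+uy))
E
```

```text
[ 0.5423 -0.1387  0.023 ] [ 0.5974 -0.1458  0.023 ] [ 0.5554 -0.0306  0.003 ] [ 0.6105 -0.0375  0.003 ] 0.05555555777777778 0.055530352060832504 0.1088908627939002 0.10908941286852726
wedge c [ 0.5764  -0.08815  0.013  ] yaw 83.09668010967377
plate [0.6077 0.0339 0.037 ] [0.5933 0.257  0.043 ] 0.22356424132673813 93.69303599666011
[0.7286 0.0422 0.0405] edge x yaw 3.9272950218907936
pad [0.6291 0.0586 0.043 ]
2 foot from pad [0.62331305 0.05239426] from corner [0.62506084 0.05251723]
3 foot from pad [0.62342224 0.05229421] from corner [0.62473328 0.05281738]
4 foot from pad [0.62353315 0.05219608] from corner [0.62440054 0.05311177]
```

The measured wedge is 109 x 55.5 mm, which agrees with its description. Its centre is (0.576,-0.088) with yaw 83°. The stand yaw is 3.7° and the foot is at about (0.624,0.0525). So I'll first push the wedge sideways along +x with both fingertips and turn it to yaw 93.7°.

```bash
python3 -c "
from h import *
plan([.512,-.106,.1],93.7)
plan([.512,-.106,.004],93.7)"
```

```text
at [ 0.6485 -0.0089  0.2692] yaw 93.18 t 2.55 F [-0.09 -0.13 -0.79] gap 0.0301 j6 -104.6
shift [ 0.1693 -0.0894 -0.1415] turn [-0.52 -0.06 -0.02]
at [ 0.6485 -0.0089  0.2692] yaw 93.18 t 2.55 F [-0.09 -0.13 -0.79] gap 0.0301 j6 -104.6
shift [ 0.2653 -0.0894 -0.1414] turn [-0.52 -0.06 -0.02]
```

Emit:
play_rows --moves '[0.05, -0.089, -0.142, -0.5, 0, 0, 0.03, 0.05, -0.089, -0.142, -0.5, 0, 0, 0.03, 0.05, -0.089, -0.142, -0.5, 0, 0, 0.03, 0.05, -0.089, -0.142, -0.5, 0, 0, 0.03, 0.2, -0.089, -0.142, -0.5, 0, 0, 0.03, 0.2, -0.089, -0.142, -0.5, 0, 0, 0.03, 0.2, -0.089, -0.142, -0.5, 0, 0, 0.03, 0.2, -0.089, -0.142, -0.5, 0, 0, 0.03]'

```text
clock: 3.35
tcp_pos: [0.5054, -0.1035, 0.0636]
orientation: [[-0.012, -0.062, 0.998], [0.006, 0.998, 0.063], [-1.0, 0.006, -0.012]]
wrist_force: [-0.8, -0.4, 0.5]
finger_gap: 0.0298
```

```bash
python3 -c "
from h import *
plan([.512,-.106,.004],93.7)"
```

```text
at [ 0.5054 -0.1035  0.0636] yaw 93.58 t 3.35 F [-0.83 -0.44  0.47] gap 0.0298 j6 -118.6
shift [ 0.0595 -0.0033  0.0071] turn [-0.12 -0.68 -0.37]
```

Emit:
play_rows --moves '[0.04, 0, 0, 0, 0, 0, 0.03, 0.06, 0, 0, 0, 0, 0, 0.03, 0.06, 0, 0, 0, 0, 0, 0.03, 0.06, 0, 0, 0, 0, 0, 0.03, 0.06, 0, 0, 0, 0, 0, 0.03]'

```text
clock: 3.85
tcp_pos: [0.5144, -0.1076, 0.0125]
orientation: [[0.005, -0.063, 0.998], [-0.002, 0.998, 0.063], [-1.0, -0.002, 0.004]]
wrist_force: [-0.3, -0.0, 0.1]
finger_gap: 0.03
```

```bash
python3 - <<'E'
from h import *
plan([.5959,-.1017,.004],93.7)
o=get_obs(); im=vision.capture('wrist')[:,:,::-1].copy()
cv2.imwrite('pics/w3b.png',cv2.resize(im,(800,600),interpolation=cv2.INTER_CUBIC))
E
```

```text
at [ 0.5144 -0.1076  0.0125] yaw 93.59 t 3.85 F [-0.33 -0.01  0.08] gap 0.03 j6 -118.6
shift [0.0089 0.0008 0.0817] turn [-0.11  0.25  0.14]
```

View pics/w3b.png

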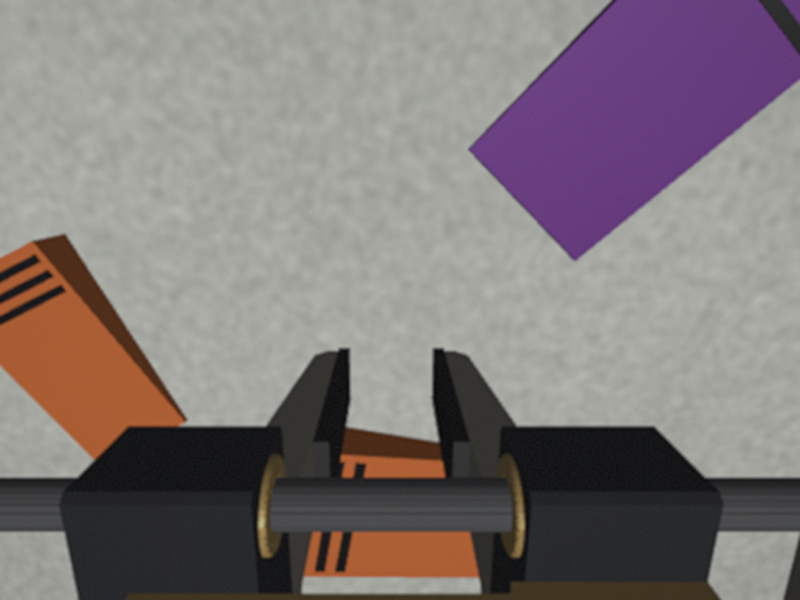

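The picture shows the fingertips at (345,360) and (440,360), clear on the robot side of the wedge's long side, whose edge runs from (345,430) to (440,445). I'll lower the tool and push.

Emit:
play_rows --moves '[0.009, 0, 0, 0, 0, 0, 0.03, 0.009, 0, 0.006, 0, 0, 0, 0.03, 0.009, 0, 0.012, 0, 0, 0, 0.03, 0.009, 0, 0.018, 0, 0, 0, 0.03, 0.009, 0, 0.024, 0, 0, 0, 0.03, 0.009, 0, 0.03, 0, 0, 0, 0.03, 0.009, 0, 0.036, 0, 0, 0, 0.03, 0.009, 0, 0.04, 0, 0, 0, 0.03]'

```text
clock: 4.7
tcp_pos: [0.552, -0.1044, 0.0004]
orientation: [[-0.002, -0.063, 0.998], [0.0, 0.998, 0.063], [-1.0, 0.0, -0.002]]
wrist_force: [-7.9, -1.9, 8.4]
finger_gap: 0.03
```

```bash
python3 - <<'E'
from h import *
plan([.5959,-.1017,.004],93.7)
o=get_obs(); im=vision.capture('top')[:,:,::-1].copy()
cv2.imwrite('pics/t1.png',cv2.resize(im[95:245,165:365],None,fx=4,fy=4,interpolation=cv2.INTER_CUBIC))
E
```

```text
at [ 5.520e-01 -1.044e-01  4.000e-04] yaw 93.6 t 4.7 F [-7.89 -1.9   8.4 ] gap 0.03 j6 -116.6
shift [-0.0037 -0.0001  0.0439] turn [-0.1  -0.12 -0.01]
```

View pics/t1.png

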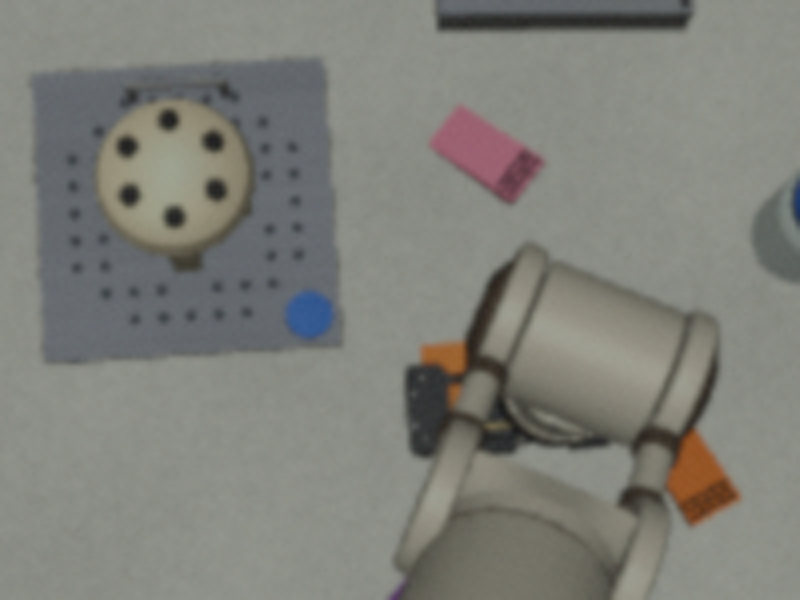

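The tips are lightly touching the bench (8 N upward), so I'll raise them 4 mm and continue the push.

Emit:
play_rows --moves '[-0.005, 0, 0, 0, 0, 0, 0.03, -0.005, 0, 0.006, 0, 0, 0, 0.03, -0.005, 0, 0.012, 0, 0, 0, 0.03, -0.005, 0, 0.018, 0, 0, 0, 0.03, -0.005, 0, 0.024, 0, 0, 0, 0.03, -0.005, 0, 0.03, 0, 0, 0, 0.03, -0.005, 0, 0.036, 0, 0, 0, 0.03, -0.005, 0, 0.041, 0, 0, 0, 0.03]'

```text
clock: 5.55
tcp_pos: [0.5939, -0.1018, 0.0053]
orientation: [[0.0, -0.062, 0.998], [-0.0, 0.998, 0.062], [-1.0, -0.0, 0.0]]
wrist_force: [-0.6, -0.9, 1.5]
finger_gap: 0.0301
```

Emit:
play_rows --moves '[0, 0, 0, 0, 0, 0, 0.03, 0, 0, 0, 0, 0, 0, 0.03]'

```text
clock: 5.75
tcp_pos: [0.5935, -0.1018, 0.0053]
orientation: [[0.0, -0.062, 0.998], [-0.0, 0.998, 0.062], [-1.0, -0.0, 0.0]]
wrist_force: [0.6, -0.1, 0.1]
finger_gap: 0.0303
```

```bash
python3 - <<'E'
from h import *
plan([.5959,-.1017,.004],93.7)
E
```

```text
at [ 0.5935 -0.1018  0.0053] yaw 93.58 t 5.75 F [ 0.57 -0.06  0.06] gap 0.0303 j6 -114.8
shift [ 0.0013 -0.0001  0.0024] turn [-0.12  0.02  0.  ]
```

Emit:
play_rows --moves '[0, 0, -0.015, 0, 0, 0, 0.03, -0.05, 0, -0.015, 0, 0, 0, 0.03, -0.1, 0, -0.015, 0, 0, 0, 0.02, -0.26, 0.08, 0.06, 0, 0, 0, 0.02, -0.26, 0.08, 0.06, 0, 0, 0, 0.02, -0.26, 0.08, 0.06, 0, 0, 0, 0.02, -0.26, 0.08, 0.06, 0, 0, 0, 0.02, -0.26, 0.08, 0.06, 0, 0, 0, 0.02]'

```text
clock: 6.55
tcp_pos: [0.6521, -0.0164, 0.2725]
orientation: [[0.012, -0.065, 0.998], [-0.002, 0.998, 0.065], [-1.0, -0.002, 0.012]]
wrist_force: [0.4, -0.8, 0.6]
finger_gap: 0.02
```

```bash
python3 - <<'E'
from h import *
o=get_obs(); im=vision.capture('wrist')[:,:,::-1].copy()
plan([.5959,-.1017,.004],93.7,o)
K,M=cam('wrist',o)
np.savez('w4.npz',K=K,M=M)
cv2.imwrite('pics/w4b.png',cv2.resize(im,(800,600),interpolation=cv2.INTER_CUBIC))
E
```

```text
at [ 0.6521 -0.0164  0.2725] yaw 93.74 t 6.55 F [ 0.37 -0.75  0.61] gap 0.02 j6 -105.8
shift [ 0.268  -0.0808 -0.0649] turn [0.04 0.7  0.14]
```

View pics/w4b.png

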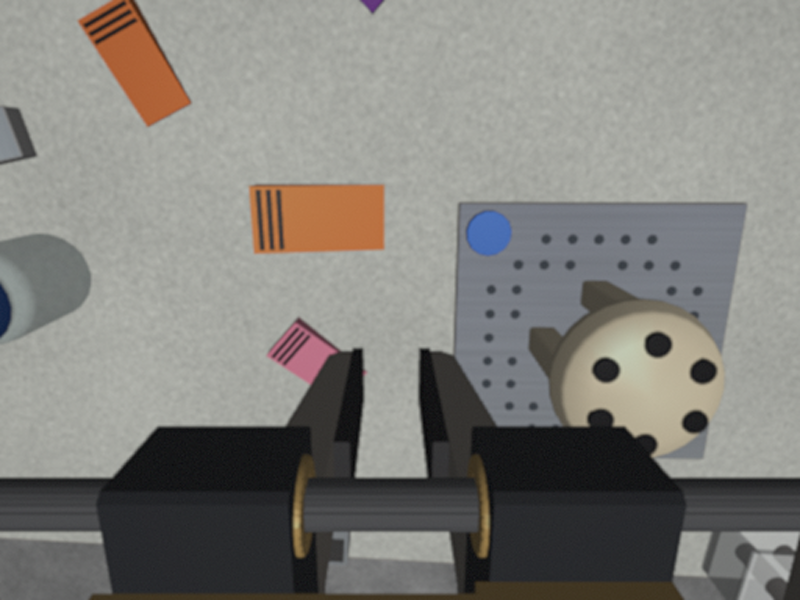

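```bash
cat > meas.py <<'E'
from h import *
def meas(fn,P,pad):
    d=np.load(fn);K,M=d['K'],d['M']; s=512/800
    f=lambda p,z: back(np.array(p)*s,z,K,M)[0]
    a,b,c,e=f(P[0],.023),f(P[1],.023),f(P[2],.003),f(P[3],.003)
    x=((c+e)-(a+b))/2; C=((a+b+c+e)/4)[:2]
    print('wedge',C.round(4),'yaw',np.degrees(np.arctan2(x[1],x[0])).round(2),'len',np.linalg.norm(x[:2]).round(4),'w',np.linalg.norm((a-b)[:2]).round(4))
    t=np.radians(3.7); ux=np.array([np.cos(t),np.sin(t)]);uy=np.array([-np.sin(t),np.cos(t)])
    F=np.array([.624,.0525]); print('in stand frame',((C-F)@ux).round(4),((C-F)@uy).round(4))
    if pad: pd=f(pad,.043)[:2]; print('pad',pd.round(4),'foot',(pd-.006*(ux+uy)).round(4))
E
python3 -c "
from meas import *
meas('w4.npz',[(250,185.5),(254,253),(383.5,184.5),(383.5,249)],(489,233))"
```

```text
wedge [ 0.6306 -0.0799] yaw 93.58 len 0.1089 w 0.0558
in stand frame -0.0019 -0.1325
pad [0.6294 0.0593] foot [0.6238 0.0529]
```

The wedge is now aligned: yaw 93.6° against a target of 93.7°, and 1.9 mm off the foot line. I'll turn the tool 90° and go behind the thick end.

```bash
python3 -c "
from h import *
plan([.636,-.165,.12],3.7)"
```

```text
at [ 0.6501 -0.0174  0.2688] yaw 93.69 t 6.6 F [-0.42 -0.87 -0.46] gap 0.0202 j6 -105.8
shift [ 0.1489 -0.1461 -0.0246] turn [89.99  0.37 -0.21]
```

Emit:
play_rows --moves '[0, -0.146, -0.025, 90, 0, 0, 0.018, 0, -0.146, -0.025, 90, 0, 0, 0.018, 0, -0.146, -0.025, 90, 0, 0, 0.018, 0, -0.146, -0.025, 90, 0, 0, 0.018, 0.149, -0.146, -0.025, 90, 0, 0, 0.018, 0.149, -0.146, -0.025, 90, 0, 0, 0.018, 0.149, -0.146, -0.025, 90, 0, 0, 0.018, 0.149, -0.146, -0.025, 90, 0, 0, 0.018]'

```text
clock: 7.4
tcp_pos: [0.6247, -0.163, 0.1049]
orientation: [[-0.018, 0.911, 0.413], [0.008, 0.413, -0.911], [-1.0, -0.013, -0.015]]
wrist_force: [-0.5, 0.2, -1.3]
finger_gap: 0.0181
```

```bash
python3 -c "
from h import *
plan([.636,-.165,.06],3.7)"
```

```text
at [ 0.6247 -0.163   0.1049] yaw 24.41 t 7.4 F [-0.49  0.24 -1.25] gap 0.0181 j6 -49.7
shift [0.0446 0.0101 0.0071] turn [20.7  -0.69  0.87]
```

Emit:
play_rows --moves '[0, 0.008, 0.006, 20.7, 0, 0, 0.018, 0, 0.008, 0.006, 20.7, 0, 0, 0.018, 0, 0.008, 0.006, 20.7, 0, 0, 0.018, 0, 0.008, 0.006, 20.7, 0, 0, 0.018, 0, 0.008, 0.006, 20.7, 0, 0, 0.018]'

```text
clock: 7.9
tcp_pos: [0.6408, -0.1676, 0.115]
orientation: [[-0.002, 0.997, 0.073], [0.001, 0.073, -0.997], [-1.0, -0.002, -0.001]]
wrist_force: [0.1, -0.2, -0.2]
finger_gap: 0.0176
```

```bash
python3 -c "
from h import *
plan([.636,-.165,.007],3.7)"
```

```text
at [ 0.6408 -0.1676  0.115 ] yaw 4.18 t 7.9 F [ 0.07 -0.19 -0.19] gap 0.0176 j6 -29.3
shift [ 0.108  -0.0044 -0.0029] turn [ 0.48 -0.06  0.12]
```

Emit:
play_rows --moves '[0.05, -0.004, 0, 0.5, 0, 0, 0.018, 0.09, -0.004, 0, 0.5, 0, 0, 0.018, 0.1, -0.004, 0, 0.5, 0, 0, 0.018, 0.1, -0.004, 0, 0.5, 0, 0, 0.018, 0.1, -0.004, 0, 0.5, 0, 0, 0.018, 0.1, -0.004, 0, 0.5, 0, 0, 0.018]'

```text
clock: 8.5
tcp_pos: [0.6401, -0.1688, 0.0194]
orientation: [[0.004, 0.998, 0.063], [-0.002, 0.064, -0.998], [-1.0, 0.004, 0.002]]
wrist_force: [0.4, -1.0, 0.2]
finger_gap: 0.0179
```

```bash
python3 - <<'E'
from h import *
o=get_obs(); im=vision.capture('wrist')[:,:,::-1].copy()
plan([.636,-.165,.007],3.7,o)
cv2.imwrite('pics/w5b.png',cv2.resize(im,(800,600),interpolation=cv2.INTER_CUBIC))
E
```

```text
at [ 0.6401 -0.1688  0.0194] yaw 3.64 t 8.5 F [ 0.36 -1.    0.21] gap 0.0179 j6 -28.8
shift [ 0.0123 -0.004  -0.0041] turn [-0.06  0.14 -0.25]
```

View pics/w5b.png

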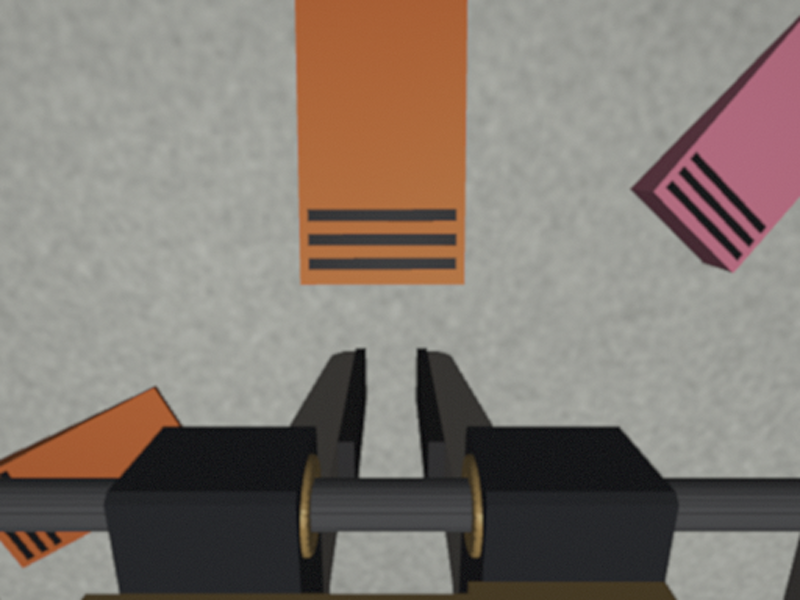

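The wedge's thick end, centred at about (382,284), sits squarely in front of the two fingertips, whose middle is at x = 391 px. I'll shift about 4 mm sideways, lower the tool and push.

Emit:
play_rows --moves '[0.008, -0.004, 0, 0, 0, 0, 0.018, 0.012, -0.004, 0, 0, 0, 0, 0.018, 0.012, -0.004, -0.01, 0, 0, 0, 0.018, 0.012, -0.004, -0.018, 0, 0, 0, 0.018, 0.012, -0.004, -0.026, 0, 0, 0, 0.018, 0.012, -0.004, -0.034, 0, 0, 0, 0.018, 0.012, -0.004, -0.042, 0, 0, 0, 0.018, 0.012, -0.004, -0.05, 0, 0, 0, 0.018]'

```text
clock: 9.35
tcp_pos: [0.631, -0.1175, 0.0045]
orientation: [[0.0, 0.998, 0.063], [-0.0, 0.063, -0.998], [-1.0, 0.0, 0.0]]
wrist_force: [0.3, 0.2, -0.1]
finger_gap: 0.0181
```

```bash
cat > st.py <<'E'
from h import *
t=np.radians(3.7); ux=np.array([np.cos(t),np.sin(t)]);uy=np.array([-np.sin(t),np.cos(t)])
o=get_obs(); d=o['tcp_pos'][:2]-np.array([.624,.0525]); print('t,s',(d@ux).round(4),(d@uy).round(4),'push F',(o['wrist_force'][:2]@uy).round(2))
plan([.624,.0525,.006],3.7,o)
E
python3 st.py
```

```text
t,s -0.004 -0.1701 push F 0.21
at [ 0.631  -0.1175  0.0045] yaw 3.64 t 9.35 F [ 0.28  0.23 -0.09] gap 0.0181 j6 -24.9
shift [-0.0015  0.0038 -0.1701] turn [-0.06  0.01 -0.01]
```

Emit:
play_rows --moves '[0, 0, -0.007, 0, 0, 0, 0.018, 0, 0, -0.014, 0, 0, 0, 0.018, 0, 0, -0.021, 0, 0, 0, 0.018, 0, 0, -0.028, 0, 0, 0, 0.018, 0, 0, -0.035, 0, 0, 0, 0.018, 0, 0, -0.042, 0, 0, 0, 0.018, 0, 0, -0.047, 0, 0, 0, 0.018]'

```text
clock: 10.05
tcp_pos: [0.628, -0.0707, 0.0045]
orientation: [[0.0, 0.998, 0.063], [-0.0, 0.063, -0.998], [-1.0, 0.0, 0.0]]
wrist_force: [-0.1, -1.4, 0.1]
finger_gap: 0.018
```

```bash
python3 st.py; python3 - <<'E'
from h import *
o=get_obs(); im=vision.capture('wrist')[:,:,::-1].copy()
cv2.imwrite('pics/w6b.png',cv2.resize(im,(800,600),interpolation=cv2.INTER_CUBIC))
im=vision.capture('scene')[:,:,::-1].copy()
cv2.imwrite('pics/s6b.png',cv2.resize(im[170:310,170:370],None,fx=4,fy=4,interpolation=cv2.INTER_CUBIC))
E
```

```text
t,s -0.004 -0.1232 push F -1.4
at [ 0.628  -0.0707  0.0045] yaw 3.64 t 10.05 F [-0.11 -1.41  0.11] gap 0.018 j6 -21.0
shift [-0.0015  0.0038 -0.1232] turn [-0.06  0.01 -0.01]
```

View pics/w6b.png

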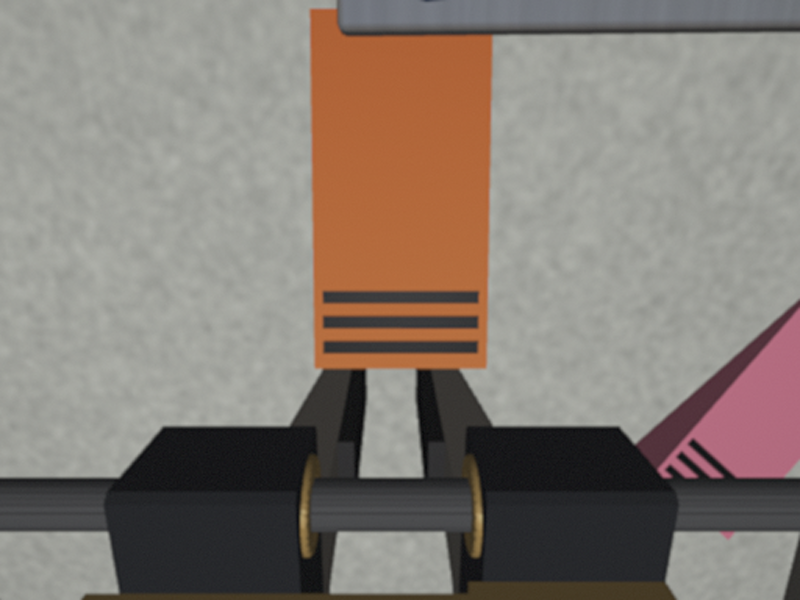

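View pics/s6b.png

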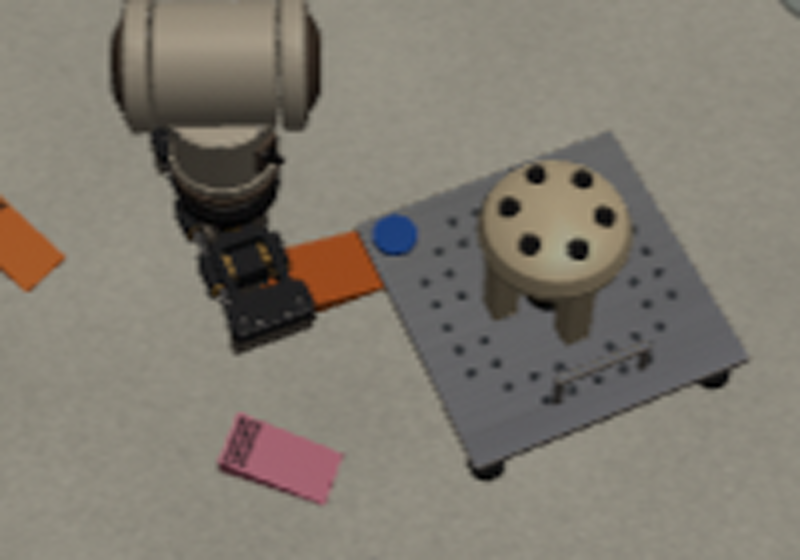

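The wedge is square to the fingers, its thin end is just under the plate edge, and its middle is on the foot line. I'll continue slowly and watch the force.

Emit:
play_rows --moves '[0, 0, -0.004, 0, 0, 0, 0.018, 0, 0, -0.008, 0, 0, 0, 0.018, 0, 0, -0.012, 0, 0, 0, 0.018, 0, 0, -0.016, 0, 0, 0, 0.018, 0, 0, -0.02, 0, 0, 0, 0.018, 0, 0, -0.024, 0, 0, 0, 0.018, 0, 0, -0.028, 0, 0, 0, 0.018, 0, 0, -0.03, 0, 0, 0, 0.018]'

```text
clock: 10.95
tcp_pos: [0.6261, -0.0413, 0.0044]
orientation: [[0.0, 0.998, 0.063], [-0.001, 0.063, -0.998], [-1.0, 0.0, 0.001]]
wrist_force: [0.3, -3.8, -1.1]
finger_gap: 0.0178
```

```bash
python3 st.py
```

```text
t,s -0.004 -0.0938 push F -3.82
at [ 0.6261 -0.0413  0.0044] yaw 3.64 t 10.95 F [ 0.3  -3.81 -1.1 ] gap 0.0178 j6 -18.4
shift [-0.0017  0.0039 -0.0938] turn [-0.06  0.04 -0.  ]
```

Emit:
play_rows --moves '[0, 0, -0.002, 0, 0, 0, 0.018, 0, 0, -0.004, 0, 0, 0, 0.018, 0, 0, -0.006, 0, 0, 0, 0.018, 0, 0, -0.008, 0, 0, 0, 0.018, 0, 0, -0.01, 0, 0, 0, 0.018, 0, 0, -0.012, 0, 0, 0, 0.018]'

```text
clock: 11.55
tcp_pos: [0.6254, -0.0298, 0.0044]
orientation: [[0.0, 0.998, 0.063], [-0.001, 0.063, -0.998], [-1.0, 0.0, 0.001]]
wrist_force: [0.9, -5.3, -1.4]
finger_gap: 0.0182
```

```bash
python3 st.py; python3 - <<'E'
from h import *
im=vision.capture('wrist')[:,:,::-1].copy()
cv2.imwrite('pics/w7b.png',cv2.resize(im,(800,600),interpolation=cv2.INTER_CUBIC))
E
```

```text
t,s -0.0039 -0.0822 push F -5.37
at [ 0.6254 -0.0298  0.0044] yaw 3.62 t 11.55 F [ 0.93 -5.32 -1.37] gap 0.0182 j6 -17.3
shift [-0.0017  0.0038 -0.0823] turn [-0.08  0.05 -0.01]
```

View pics/w7b.png

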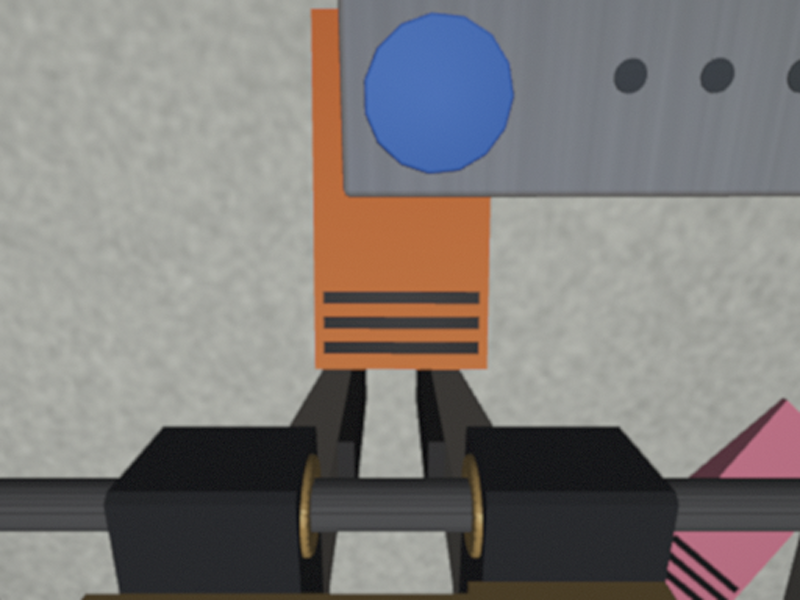

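The wedge is going in straight; the thick edge is at row 368 and the plate edge at row 195. I'll use 1 mm steps from here and watch for the force rise.

Emit:
play_rows --moves '[0, 0, -0.001, 0, 0, 0, 0.018, 0, 0, -0.002, 0, 0, 0, 0.018, 0, 0, -0.003, 0, 0, 0, 0.018]'

```text
clock: 11.9
tcp_pos: [0.6252, -0.027, 0.0044]
orientation: [[0.0, 0.998, 0.063], [-0.001, 0.063, -0.998], [-1.0, 0.0, 0.001]]
wrist_force: [1.1, -6.5, -1.4]
finger_gap: 0.0183
```

```bash
python3 st.py
```

```text
t,s -0.004 -0.0794 push F -6.52
at [ 0.6252 -0.027   0.0044] yaw 3.62 t 11.9 F [ 1.12 -6.46 -1.44] gap 0.0183 j6 -17.1
shift [-0.0017  0.0038 -0.0795] turn [-0.08  0.06 -0.  ]
```

Emit:
play_rows --moves '[0, 0, -0.001, 0, 0, 0, 0.018, 0, 0, -0.001, 0, 0, 0, 0.018]'

```text
clock: 12.1
tcp_pos: [0.6251, -0.0258, 0.0043]
orientation: [[0.0, 0.998, 0.063], [-0.001, 0.063, -0.998], [-1.0, 0.0, 0.001]]
wrist_force: [0.0, -6.0, -1.4]
finger_gap: 0.018
```

Emit:
play_rows --moves '[0, 0, -0.001, 0, 0, 0, 0.018, 0, 0, -0.001, 0, 0, 0, 0.018]'

```text
clock: 12.3
tcp_pos: [0.625, -0.0249, 0.0043]
orientation: [[0.0, 0.998, 0.063], [-0.001, 0.063, -0.998], [-1.0, -0.0, 0.001]]
wrist_force: [-0.0, -5.5, -1.6]
finger_gap: 0.0181
```

Emit:
play_rows --moves '[0, 0, -0.001, 0, 0, 0, 0.018, 0, 0, -0.001, 0, 0, 0, 0.018]'

```text
clock: 12.5
tcp_pos: [0.625, -0.0239, 0.0043]
orientation: [[0.0, 0.998, 0.063], [-0.001, 0.063, -0.998], [-1.0, 0.0, 0.001]]
wrist_force: [0.4, -5.8, -2.2]
finger_gap: 0.0181
```

Emit:
play_rows --moves '[0, 0, -0.001, 0, 0, 0, 0.018, 0, 0, -0.001, 0, 0, 0, 0.018]'

```text
clock: 12.7
tcp_pos: [0.6249, -0.023, 0.0043]
orientation: [[0.0, 0.998, 0.063], [-0.001, 0.063, -0.998], [-1.0, -0.0, 0.001]]
wrist_force: [0.3, -5.8, -1.7]
finger_gap: 0.0182
```

```bash
python3 st.py
```

```text
t,s -0.004 -0.0754 push F -5.82
at [ 0.6249 -0.023   0.0043] yaw 3.62 t 12.7 F [ 0.35 -5.81 -1.74] gap 0.0182 j6 -16.7
shift [-0.0018  0.0039 -0.0754] turn [-0.08  0.06  0.  ]
```

Emit:
play_rows --moves '[0, 0, -0.001, 0, 0, 0, 0.018, 0, 0, -0.001, 0, 0, 0, 0.018]'

```text
clock: 12.9
tcp_pos: [0.6248, -0.0221, 0.0043]
orientation: [[0.0, 0.998, 0.063], [-0.001, 0.063, -0.998], [-1.0, 0.0, 0.001]]
wrist_force: [-0.0, -6.8, -1.7]
finger_gap: 0.018
```

Emit:
play_rows --moves '[0, 0, -0.001, 0, 0, 0, 0.018, 0, 0, -0.001, 0, 0, 0, 0.018]'

```text
clock: 13.1
tcp_pos: [0.6248, -0.0211, 0.0043]
orientation: [[0.0, 0.998, 0.063], [-0.001, 0.063, -0.998], [-1.0, -0.0, 0.001]]
wrist_force: [0.8, -6.0, -2.1]
finger_gap: 0.0181
```

Emit:
play_rows --moves '[0, 0, -0.001, 0, 0, 0, 0.018, 0, 0, -0.001, 0, 0, 0, 0.018]'

```text
clock: 13.3
tcp_pos: [0.6247, -0.0203, 0.0043]
orientation: [[0.0, 0.998, 0.063], [-0.001, 0.063, -0.998], [-1.0, -0.0, 0.001]]
wrist_force: [0.6, -6.8, -1.3]
finger_gap: 0.0182
```

```bash
python3 st.py
```

```text
t,s -0.004 -0.0727 push F -6.81
at [ 0.6247 -0.0203  0.0043] yaw 3.62 t 13.3 F [ 0.58 -6.79 -1.28] gap 0.0182 j6 -16.5
shift [-0.0018  0.0039 -0.0727] turn [-0.08  0.08  0.  ]
```

Emit:
play_rows --moves '[0, 0, -0.001, 0, 0, 0, 0.018, 0, 0, -0.001, 0, 0, 0, 0.018]'

```text
clock: 13.5
tcp_pos: [0.6247, -0.0201, 0.0043]
orientation: [[0.0, 0.998, 0.063], [-0.003, 0.063, -0.998], [-1.0, 0.0, 0.003]]
wrist_force: [-0.5, -9.5, -1.5]
finger_gap: 0.0179
```

Emit:
play_rows --moves '[0, 0, -0.001, 0, 0, 0, 0.018, 0, 0, -0.001, 0, 0, 0, 0.018]'

```text
clock: 13.7
tcp_pos: [0.6247, -0.0198, 0.0044]
orientation: [[0.0, 0.998, 0.063], [-0.004, 0.063, -0.998], [-1.0, 0.0, 0.004]]
wrist_force: [-0.2, -12.7, -2.1]
finger_gap: 0.018
```

```bash
python3 st.py;python3 - <<'E'
from h import *
o=get_obs(); im=vision.capture('wrist')[:,:,::-1].copy()
K,M=cam('wrist',o); np.savez('w8.npz',K=K,M=M)
cv2.imwrite('pics/w8b.png',cv2.resize(im,(800,600),interpolation=cv2.INTER_CUBIC))
E
```

```text
t,s -0.0039 -0.0722 push F -12.63
at [ 0.6247 -0.0198  0.0044] yaw 3.63 t 13.7 F [ -0.19 -12.67  -2.14] gap 0.018 j6 -16.3
shift [-0.0019  0.0039 -0.0722] turn [-0.07  0.22 -0.01]
```

View pics/w8b.png

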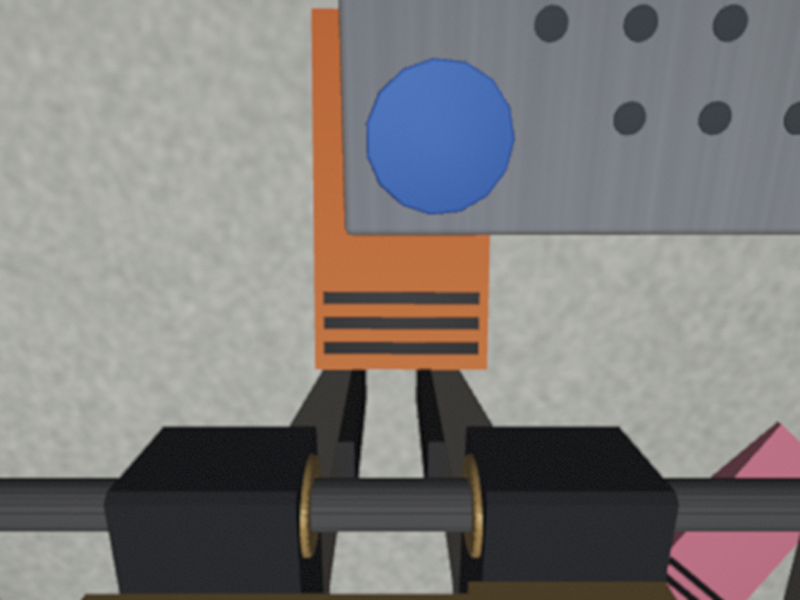

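The wedge has jammed: the push rose from 6 to 12.7 N with no further motion, so the plate should be level. I'll back off and lift clear.

Emit:
play_rows --moves '[0, 0, 0.01, 0, 0, 0, 0.018, 0, 0, 0.025, 0, 0, 0, 0.018, -0.04, 0, 0.025, 0, 0, 0, 0.018, -0.08, 0, 0.025, 0, 0, 0, 0, -0.13, 0, 0.025, 0, 0, 0, 0, -0.15, 0, 0.025, 0, 0, 0, 0, -0.15, 0, 0.025, 0, 0, 0, 0]'

```text
clock: 14.45
tcp_pos: [0.629, -0.0431, 0.1593]
orientation: [[0.008, 0.998, 0.063], [-0.001, 0.063, -0.998], [-1.0, 0.008, 0.002]]
wrist_force: [0.4, 1.5, 0.1]
finger_gap: 0.0004
```

```bash
python3 - <<'E'
from h import *
o=get_obs(); im=vision.capture('wrist')[:,:,::-1].copy()
plan([.6294,.0593,.13],138.7,o)
K,M=cam('wrist',o); np.savez('w9.npz',K=K,M=M)
cv2.imwrite('pics/w9b.png',cv2.resize(im,(800,600),interpolation=cv2.INTER_CUBIC))
im=vision.capture('scene')[:,:,::-1].copy()
cv2.imwrite('pics/s9b.png',cv2.resize(im[170:310,170:370],None,fx=4,fy=4,interpolation=cv2.INTER_CUBIC))
E
```

```text
at [ 0.629  -0.0431  0.1593] yaw 3.62 t 14.45 F [0.36 1.49 0.07] gap 0.0004 j6 -18.5
shift [ 0.0292  0.0066 -0.1022] turn [-1.3508e+02  6.1000e-01 -1.2000e-01]
```

View pics/w9b.png

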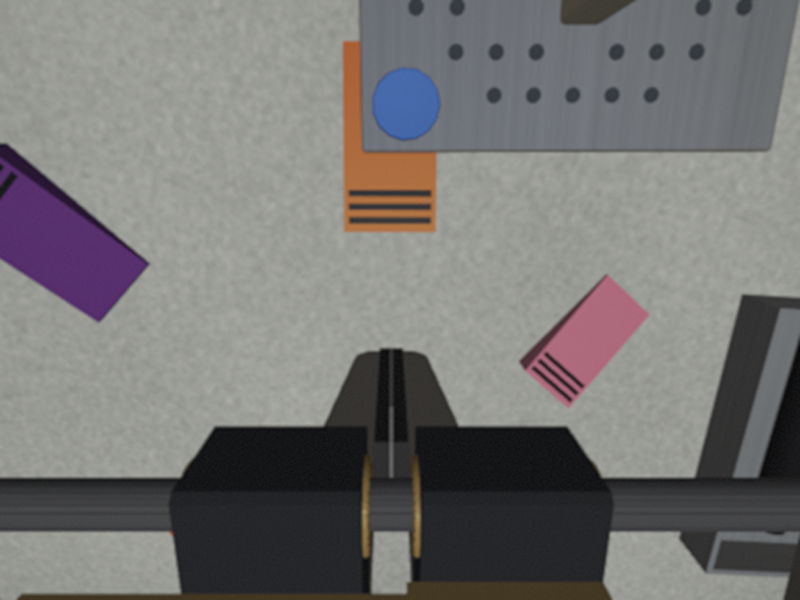

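The wedge stayed in place under the corner, with its thick end at (390,231) and the pad at (406,103). I'll compute the pad's position and turn the tool over it.

```bash
python3 - <<'E'
from h import *
d=np.load('w9.npz'); s=.64
print(back(np.array((406,103.5))*s,.049,d['K'],d['M']), 'thick mid',back(np.array((390,231))*s,.023,d['K'],d['M']))
plan([.63,.0585,.15],138.7)
E
```

```text
[[0.63101196 0.06033643 0.049     ]] thick mid [[ 0.62719029 -0.01019933  0.023     ]]
at [ 0.6258 -0.0423  0.1537] yaw 3.61 t 14.55 F [-0.2  -0.33  0.86] gap 0.0008 j6 -18.5
shift [ 0.0037  0.0106 -0.1004] turn [-1.3509e+02 -7.0000e-02 -4.0000e-02]
```

Emit:
play_rows --moves '[0, 0, 0, -68, 0, 0, 0, 0, 0, 0, -68, 0, 0, 0, 0, 0, 0, -68, 0, 0, 0, 0, 0, 0, -68, 0, 0, 0, 0, 0, 0, -68, 0, 0, 0, 0, 0, 0, -68, 0, 0, 0, 0, 0, 0, -68, 0, 0, 0, 0, 0, 0, -68, 0, 0, 0]'

```text
clock: 15.35
tcp_pos: [0.6243, -0.0419, 0.1509]
orientation: [[-0.005, 0.31, 0.951], [0.002, 0.951, -0.31], [-1.0, 0.0, -0.006]]
wrist_force: [0.0, -1.0, 0.4]
finger_gap: 0.0003
```

Emit:
play_rows --moves '[0, 0, 0, -67, 0, 0, 0, 0, 0, 0, -67, 0, 0, 0, 0, 0, 0, -67, 0, 0, 0, 0, 0, 0, -67, 0, 0, 0, 0, 0, 0, -67, 0, 0, 0, 0, 0, 0, -67, 0, 0, 0, 0, 0, 0, -67, 0, 0, 0, 0, 0, 0, -67, 0, 0, 0]'

```text
clock: 16.15
tcp_pos: [0.6243, -0.0419, 0.1509]
orientation: [[-0.005, -0.754, 0.657], [0.002, 0.657, 0.754], [-1.0, 0.005, -0.002]]
wrist_force: [0.4, -0.2, 0.1]
finger_gap: 0.0002
```

```bash
python3 - <<'E'
from h import *
plan([.63,.0585,.09],138.7)
E
```

```text
at [ 0.6243 -0.0419  0.1509] yaw 138.94 t 16.15 F [ 0.4  -0.21  0.07] gap 0.0002 j6 -153.8
shift [0.0611 0.0613 0.0795] turn [ 0.24 -0.12 -0.31]
```

Emit:
play_rows --moves '[0, 0.0625, 0.08, 0, 0, 0, 0, 0, 0.0625, 0.08, 0, 0, 0, 0, 0, 0.0625, 0.08, 0, 0, 0, 0, 0.04, 0.0625, 0.08, 0, 0, 0, 0, 0.08, 0.0625, 0.08, 0, 0, 0, 0, 0.08, 0.0625, 0.08, 0, 0, 0, 0, 0.08, 0.0625, 0.08, 0, 0, 0, 0]'

```text
clock: 16.85
tcp_pos: [0.6306, 0.0586, 0.0727]
orientation: [[-0.004, -0.75, 0.661], [0.0, 0.661, 0.75], [-1.0, 0.004, -0.002]]
wrist_force: [0.0, -0.4, 0.3]
finger_gap: 0.0001
```

```bash
python3 - <<'E'
from h import *
plan([.63,.0597,.049],138.7)
im=vision.capture('scene')[:,:,::-1].copy()
cv2.imwrite('pics/s10b.png',cv2.resize(im[170:310,170:370],None,fx=4,fy=4,interpolation=cv2.INTER_CUBIC))
im=vision.capture('wrist')[:,:,::-1].copy()
cv2.imwrite('pics/w10b.png',cv2.resize(im,(800,600),interpolation=cv2.INTER_CUBIC))
E
```

```text
at [0.6306 0.0586 0.0727] yaw 138.6 t 16.85 F [ 0.04 -0.4   0.32] gap 0.0001 j6 -144.2
shift [0.0237 0.0011 0.0005] turn [-0.1  -0.14 -0.2 ]
```

View pics/s10b.png

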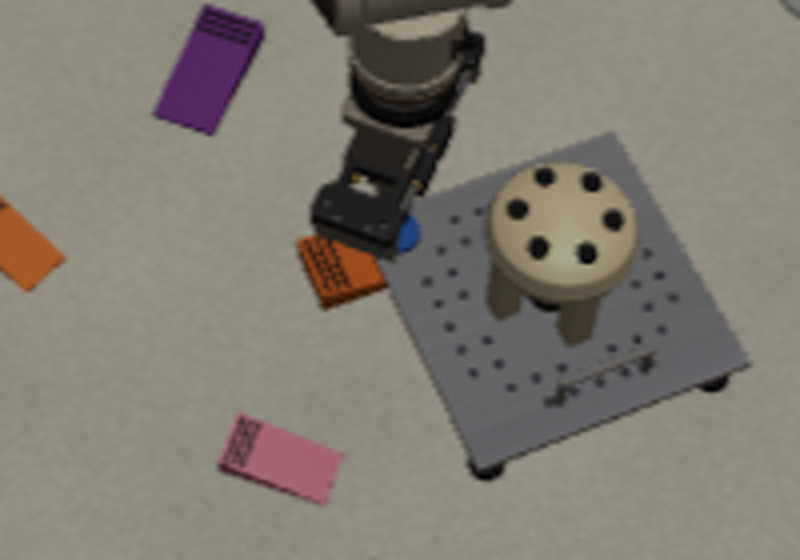

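View pics/w10b.png

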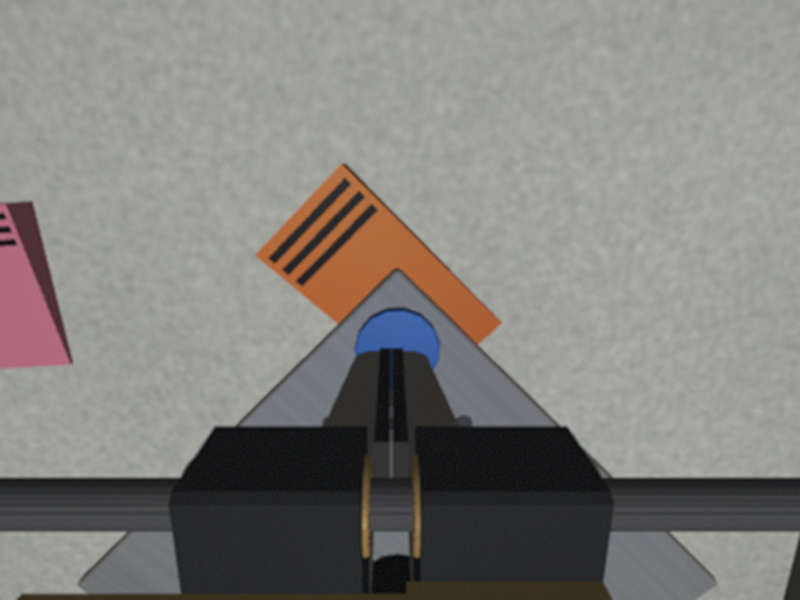

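The shut fingers are over the pad, the head is clear of the gripper, and the wedge is in place. I'll press down gently.

Emit:
play_rows --moves '[0.01, 0, 0, 0, 0, 0, 0, 0.018, 0, 0, 0, 0, 0, 0, 0.022, 0, 0, 0, 0, 0, 0, 0.024, 0, 0, 0, 0, 0, 0, 0.024, 0, 0, 0, 0, 0, 0]'

```text
clock: 17.45
tcp_pos: [0.6318, 0.059, 0.05]
orientation: [[-0.001, -0.75, 0.661], [0.0, 0.661, 0.75], [-1.0, 0.001, -0.0]]
wrist_force: [-0.1, 0.3, 0.4]
finger_gap: 0.0004
```

Emit:
play_rows --moves '[0.001, 0, 0, 0, 0, 0, 0, 0.002, 0, 0, 0, 0, 0, 0, 0.002, 0, 0, 0, 0, 0, 0]'

```text
clock: 17.75
tcp_pos: [0.6324, 0.059, 0.0494]
orientation: [[0.001, -0.75, 0.661], [-0.0, 0.661, 0.75], [-1.0, -0.001, 0.0]]
wrist_force: [-2.5, 0.1, 5.4]
finger_gap: 0.0005
```

Emit:
play_rows --moves '[0.001, 0, 0, 0, 0, 0, 0, 0.002, 0, 0, 0, 0, 0, 0, 0.002, 0, 0, 0, 0, 0, 0, 0.002, 0, 0, 0, 0, 0, 0, 0.002, 0, 0, 0, 0, 0, 0]'

```text
clock: 18.25
tcp_pos: [0.6325, 0.059, 0.0492]
orientation: [[0.0, -0.751, 0.661], [-0.0, 0.661, 0.751], [-1.0, -0.0, -0.0]]
wrist_force: [-7.9, 0.7, 14.7]
finger_gap: 0.0005
```

Emit:
play_rows --moves '[0.001, 0, 0, 0, 0, 0, 0, 0.001, 0, 0, 0, 0, 0, 0, 0.001, 0, 0, 0, 0, 0, 0, 0.001, 0, 0, 0, 0, 0, 0]'

```text
clock: 18.65
tcp_pos: [0.6325, 0.059, 0.0491]
orientation: [[-0.0, -0.751, 0.661], [-0.001, 0.661, 0.751], [-1.0, -0.0, -0.0]]
wrist_force: [-10.2, -0.5, 20.5]
finger_gap: 0.0004
```

Under a 20 N press the corner sank only about 0.3 mm, so it's firm. I'll release, lift straight up and retreat.

Emit:
play_rows --moves '[-0.005, 0, 0, 0, 0, 0, 0, -0.02, 0, 0, 0, 0, 0, 0, -0.06, 0, 0, 0, 0, 0, 0, -0.11, 0, 0, 0, 0, 0, 0, -0.16, 0, 0, 0, 0, 0, 0, -0.2, 0, -0.08, 0, 0, 0, 0, -0.2, 0, -0.08, 0, 0, 0, 0, -0.2, 0, -0.08, 0, 0, 0, 0]'

```text
clock: 19.45
tcp_pos: [0.5794, -0.0038, 0.2499]
orientation: [[0.006, -0.748, 0.663], [-0.003, 0.663, 0.748], [-1.0, -0.006, 0.002]]
wrist_force: [1.0, 0.9, 0.5]
finger_gap: 0.0004
```

Emit:
play_rows --moves '[0, 0, 0, 0, 0, 0, 0, 0, 0, 0, 0, 0, 0, 0, 0, 0, 0, 0, 0, 0, 0, 0, 0, 0, 0, 0, 0, 0]'

```text
clock: 19.85
tcp_pos: [0.5792, -0.0003, 0.2444]
orientation: [[-0.002, -0.751, 0.66], [0.0, 0.66, 0.751], [-1.0, 0.002, -0.001]]
wrist_force: [0.1, -0.7, -0.7]
finger_gap: 0.0006
```

```bash
python3 - <<'E'
from h import *
o=get_obs(); im=vision.capture('wrist')[:,:,::-1].copy()
plan([.63,.0597,.049],138.7,o)
cv2.imwrite('pics/w11b.png',cv2.resize(im,(800,600),interpolation=cv2.INTER_CUBIC))
a=cv2.imread('pics/top0.png')
im=vision.capture('top')[:,:,::-1].copy()
cv2.imwrite('pics/t11b.png',im)
for n in ['media_jar','amber_bottle','beaker','cap_jar','screwdriver','spacer','tip_box']:
    r=models.look_for('top',n); print(n,r[0]['xyz'] if r else None)
E
```

```text
at [ 5.792e-01 -3.000e-04  2.444e-01] yaw 138.68 t 19.85 F [ 0.07 -0.73 -0.72] gap 0.0006 j6 -150.7
shift [0.1953 0.0012 0.0788] turn [-0.02 -0.04 -0.09]
media_jar [0.692, -0.3105, 0.1104]
amber_bottle [0.4084, 0.3253, 0.0791]
beaker [0.4993, 0.5105, 0.0541]
cap_jar [0.6263, 0.484, 0.0615]
screwdriver [0.6066, -0.4518, 0.0248]
spacer [0.5781, -0.3447, 0.0177]
tip_box [0.4105, -0.3687, 0.0648]
```

View pics/w11b.png

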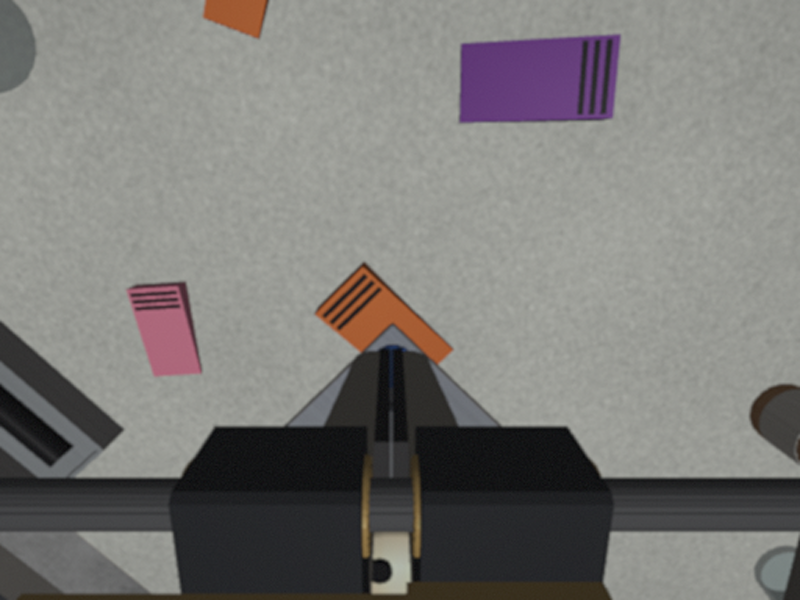

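View pics/t11b.png

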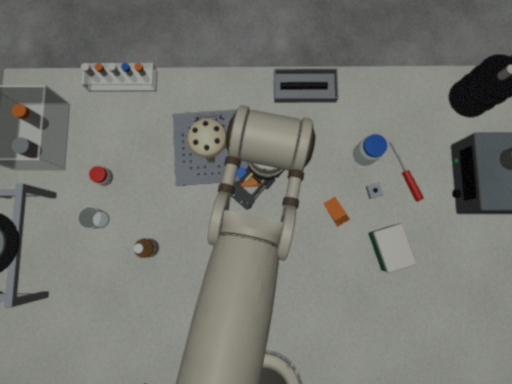

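The wedge is in place under the corner, with its thick end at (340,290) in the wrist view. In the top view all bystanders sit at the same pixels as at the start, and the robot is clear. I'll hand in.

```bash
python3 -c "
from station import ticket; print(ticket.sign_off())"
```

```text
the job is handed in; nothing more can be done
None
```

The carousel is shimmed: I pushed the orange wedge under the short foot until it jammed, pressed the blue pad to check it, let go and handed the job in at about 20 s. The sign-off gave no verdict.

- **Aligning the wedge:** I used the larger of the two orange wedges and pushed it sideways with both fingertips. It ended at yaw 93.6° (target 93.7°), about 2 mm off the foot's line.
- **Pushing it in:** It went in thin end first at 4–7 N. It then jammed at 12.7 N with almost no further motion. The foot ended about 47 mm in from the thin end, against a nominal 43 mm; I put the difference down to measurement offset.
- **Press check:** The pad top was at 49.4 mm (49 mm when level) and went to 49.1 mm under about 20 N.
- **Last look:** After I let go, the wedge was still in place and the gripper was clear of everything. The bystanders looked unmoved in the top view. I judged that by eye and had no network positions from the start to compare with. The head and arm partly hid the pad, so I did not re-measure the plate's level after release.
- **Minor event:** During the first sideways push the fingertips touched the bench with about 8 N, so I raised them before continuing.

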